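Pack the picnic egg and click the carrier shut

TASK

Pack the boiled egg: take it out of the white egg cup and stand it in the empty cup of the two-egg carrier, then fold the carrier's lid over and press the lid's free edge firmly but without forcing it until the spring catch clicks and keeps the lid shut by itself. Set the egg down gently, and leave the egg that is already packed and the milk carton where they are.

Things in the scene. Friction and masses are not known exactly. Their poses are not given: they have to be found in the camera images.
- carrier: Sage-green carrier for two eggs; 116 deep (x) x 150 wide (y) x 48 high, 76 with its cream lid shut; walls 3 thick. Origin: centre of its underside. Its x axis points from the catch side (front) to the hinge side (back), roughly to the robot's left; z up. Inside, a cream deck 20 above the origin has two round 36 mm holes (cups) at x = 0, y = -34 (empty) and +34 (holds an egg).
- carrier_foot (a point): Point on the worktop under the carrier's middle; the carrier stands here on four soft rubber suction feet, its underside 2.5 to 12 above the worktop to begin with. The feet give under about 8 N of downward push, until the underside is 2 above the worktop, and stay squashed: a lid's height measured before the press is therefore not where it shuts.
- cup_empty (a point): Centre of the empty cup's mouth, level with the deck (20 above the carrier's origin). A seated egg stands upright on the hole's edge, its lowest point 5 to 6 above the carrier's origin, its top 62. Between egg and front or back wall 34 are free; between the two eggs 25. An egg pressed or knocked against the carrier with over 20 N cracks.
- cup_full (a point): Centre of the mouth of the cup that already holds an egg; 68 from cup_empty along the carrier's y axis.
- carrier_lid (a joint): Lid angle, rad: 0 = hard stop on the base, grows as it opens; starts at 1.62 to 2.0, stop at 2.1. The lid is a shell 116 x 150, 28 high. Its stiff hinge keeps it where it is put; about 2 N at the free edge moves it. Latched and let go it rests at about 0.013. Not latched it stays above 0.028, usually near 0.085 with its lip lying on the catch.
- lid_hinge (a point): Middle of the lid's hinge line, which runs along the carrier's y axis: 59 behind (x) and 48 above the carrier's origin.
- lid_press (a point): Middle of the green thumb ribs on the lid's outer face, 15.5 in from the free edge, 101.5 from the hinge line along the lid and 28 off it square to the lid; moves with the lid. The lid's outer face is flat to 2 mm. Pressing half way to the hinge takes twice the force.
- catch_top (a point): Top of the spring catch, a dark green tongue 46 wide at the middle of the carrier's front. Pressing on the ribs: from 0.085 rad the force rises to about 13 N, the catch gives near 0.05 and snaps over the lip near 0.02, the force falling under 2 N; then the rubber seal gives 4 to 6 N, and a hard stop follows 1.5 mm below the latched place. Over 30 N on the carrier or lid cracks it.
- boiled_egg: Brown hen's egg, 42 diameter x 57 high, 58 g, standing upright with its blunt end down in the white egg cup. Origin: its lowest point; z runs up through the egg. Widest (42) at 25 above the origin. To be packed.
- egg_cup: White china egg cup, loose, 46 diameter at the rim, 36 high, 120 g. Origin: centre of its foot. The egg's lowest point sits 22 above it; the egg rests inside the rim, which reaches 14 above the egg's lowest point.
- packed_egg: The other brown egg, same size, already standing in the carrier's other cup. Origin: its lowest point. Leave it there.
- milk_carton: White and blue milk carton with a green cap, 68 x 100 x 182 high, loose; leave it alone. Origin: centre of its underside.
- spice_jar: Small glass spice jar with green lid, 46 diameter x 98 high; stands fast, keep clear of it. Origin: centre of its underside.
- teapot: Small steel teapot, 98 x 170 x 110 high; stands fast, keep clear of it. Origin: under its middle.

How it is judged (in metres and radians):
On the way, in this order (a step that is already met when the one before it is completed fails the run):
1. the boiled egg stands in the empty cup of the carrier, let go, with the lid still open (horizontal distance between boiled_egg and cup_empty below 0.006 m and z of boiled_egg in the frame of carrier below 0.01 m and angle between boiled_egg's own z axis and vertical below 0.2 rad and contact force between the fingers and boiled_egg below 0.1 N and value of joint carrier_lid above 0.5 rad), for 0.2 s.
2. the lid is pressed down past the catch (value of joint carrier_lid below 0.022 rad), for 0.1 s.
At the end, for the whole second after the job is handed in: The lid stays latched by itself (angle below 0.025 rad, at rest, nothing holding it down), and both eggs stand upright (within 0.2 rad) in their cups, within 6 mm of the cup's centre and seated (lowest point less than 10 mm above the carrier's origin) (value of joint carrier_lid below 0.025 rad and velocity of joint carrier_lid between -0.05 and 0.05 rad/s and horizontal distance between boiled_egg and cup_empty below 0.006 m and z of each of boiled_egg, packed_egg in the frame of carrier below 0.01 m and angle between each of boiled_egg, packed_egg's own z axis and vertical below 0.2 rad and horizontal distance between packed_egg and cup_full below 0.006 m); the robot touches nothing.
It fails at once if more than 30 N between the robot and the carrier, its lid or its catch (contact force between any of the arm, the fingers and carrier above 30 N).
It fails at once if the boiled egg is pressed or knocked against the carrier with more than 20 N (contact force between boiled_egg and carrier above 20 N).
It fails at once if the packed egg or the milk carton is moved by more than 20 mm (distance of any of packed_egg, milk_carton from where it was at the start of the episode above 0.02 m).
It also fails if it takes over 72 s, if anything falls off the work surface, if the arm or the gripper's body presses on something with over 40 N, if the wrist force passes 120 N, or if a joint passes its speed limit or range.

ROBOT

A 7-joint arm with a two-finger parallel gripper is mounted at the origin on a cart in front of the work surface, level with it; the furniture and walls round the work are solid. World frame = base frame: x ahead of the robot, y to its left, z up, the work surface at z = 0. Lengths are in mm, angles in rad, forces in N, time in s.
With the tool pointing down it reaches from about 350 to 900 mm from the base axis. Payload 8.1 kg.
Tool frame: the origin (TCP) lies at the very end of the fingers, on their centre line; the grasp point (between the pads) lies 19 mm behind it; y points along the fingers, z is the direction in which the jaws open and shut, and the axes are right-handed (so a half turn about y gives the same grasp; the last joint's range is limited). The gripper opens to 85 mm and grips with 20 to 120 N. Pads are 22 mm wide; open, the fingers measure 114 mm over their backs; the gripper's body (76 mm by 85 mm) begins 54 mm behind the grasp point. The pads swing forward as they close: fully open they stand 13 mm farther back than shut.
Start: joints at [-1.209, 0.434, 0.025, 1.573, -0.012, 1.134, -0.075], TCP at [280.18, 558.695, 231.323] pointing down, gripper open.
Joint ranges: [-2.62, 2.62], [-0.44, 2.09], [-1.27, 1.32], [0.08, 2.57], [-1.32, 4.46], [0.12, 2], [-2.74, 2.74]. Speed limits (rad/s): [2.22, 2.22, 3.01, 3.01, 3.14, 3.14, 3.14].

INTERFACE

Orientations are given as a unit quaternion [x, y, z, w].
In Python, from bench import env gives the robot as it stands.
- The arm moves only by the tool arm_command, never from a script. Its argument "targets" is a list of rows, each an object of numbers: "x", "y", "z": the shift along the world's x, y, z in m; "ax", "ay", "az": the turn, a rotation vector about the world's x, y, z in rad; "fingers": the opening, from 0 (shut) to 1 (fully open). In form: [{"x": .., "y": .., "z": .., "ax": .., "ay": .., "az": .., "fingers": ..}, ...]. A call has 1 to 10 rows; each row is the pose to reach, as a shift and turn from the pose measured when the call began; what a row does not reach only later rows make up. A row lasts 1/8 s, in which the tool goes at most 62.5 mm and 10.7 degrees, less where a joint would pass 70% of its speed; a pose out of reach is approached as far as the arm can. A call with a gripper value outside its range is refused whole. The fingers move at their own pace and stop on an object; "grip_force" is the grip in N (left out, the last holds). Time passes only in rows, so rows that repeat a pose let the fingers close. It gives the time, the measured TCP pose, the force and the opening at its end, in the units of the state.
- env.state(): the state, without advancing time (a new reading comes with each control period).
- env.grab_frame(name): name is "scene" or "side" or "wrist"; returns a dict with "img" (400x640x3 uint8, red, green, blue), "fovy" (degrees; the focal length in pixels is half the picture's height over the tangent of half this angle, whatever the lens; pixels are square), "cx", "cy" (the principal point, pixels), "eye" and "rotation" of the camera in the world; the wrist camera has in their place "hand_eye" (4x4, takes a point from camera to tool coordinates, whose origin is the TCP and whose axes are the tool frame's). Camera axes: x right, y up, looking along -z (the intrinsics and any distortion apply to the point x, -y, -z); pixel columns grow to the right and rows downward; lengths in mm; the calibration is good to about 2 mm. A picture is of the moment at which its call begins: read the wrist's pose just before it. There is no depth.
- env.job_done(): hands the job in, once; it reports no verdict.
The state is a dict: "time_s": time; "qpos": joint angles; "qvel": joint speeds; "tau": joint torques, N m; "tool_pos": TCP position; "tool_rot": TCP orientation; "force": force on the tool from outside, world axes, zero at the start; "ft_torque": the same for the moment, N m; "finger_gap": finger opening in mm.
Only numpy, scipy, OpenCV 4.12 (cv2) and the standard library are available. Lean on these libraries where they do the work, as an engineer would, in place of code of your own. Each camera call takes 0.05 s, during which the arm holds its last target. There are 200 camera calls.

## Working session

There is one attempt and no reset: what is moved stays moved. The work goes in short steps, Python scripts to look and compute and a tool call to move; the robot and the scene stay as the last step left them, time stands still between calls to the robot, and variables do not carry over. Pictures are saved under pics/ and viewed, about 8 in all and at most 12, crops included, and the job is handed in when it is done.

Besides the shell and the picture viewer there is one more tool, called after "Call:" by a JSON object that holds its "op" and its "data". arm_command: Moves the arm, as the interface text tells. Its arguments: {"type":"object","properties":{"targets":{"type":"array"},"grip_force":{"type":"number"}},"required":["targets"]}

```bash
mkdir -p pics; ls
python3 - <<'E'
from bench import env
import cv2,json
s=env.state();print({k:s[k] for k in s if k not in('tau','qvel')})
for n in("scene","side","wrist"):
    f=env.grab_frame(n);cv2.imwrite(f"pics/{n}0.png",f["img"][:,:,::-1])
    print(n,{k:(v.tolist() if hasattr(v,'tolist') else v) for k,v in f.items() if k!='img'})
a=cv2.imread("pics/scene0.png");cv2.imwrite("pics/s.png",a)
E
```

```text
pics
{'time_s': 0.0, 'qpos': array([-1.20861427,  0.43520453,  0.02499605,  1.57410772, -0.01160382,
        1.13398935, -0.07512291]), 'tool_pos': array([279.97717005, 558.21548699, 230.5335837 ]), 'tool_rot': array([ 0.68863675, -0.16296569,  0.16281396, -0.68754144]), 'force': array([ 0.16509335,  0.19078386, -0.6874082 ]), 'ft_torque': array([0.00238347, 0.00923508, 0.05312465]), 'finger_gap': 85.43718926030265}
scene {'fovy': 55.714320610796136, 'cx': 321.52468399228366, 'cy': 201.52931238010027, 'eye': [-12.706182227883527, -639.1108035565144, 862.3466875353724], 'rotation': [0.3855816511604822, -0.12943188088845486, -0.3136687669361106, 0.8580128688701661]}
side {'fovy': 42.63038596456226, 'cx': 320.3077717645883, 'cy': 199.95841833941637, 'eye': [-706.1377972250555, -936.6835711293675, 1111.1973514019596], 'rotation': [0.4324770845711824, -0.2010538602029835, -0.3877289576958236, 0.7888010978582622]}
wrist {'fovy': 63.340146538380516, 'cx': 319.6304331298978, 'cy': 198.99294346993327, 'hand_eye': [[0.0010496722310902264, -0.9545146318241265, -0.298162230709821, -76.56034723624256], [-0.0007291136693528336, 0.2981615851967768, -0.9545151321515022, -143.20384506519446], [0.9999991832903973, 0.0012193221864702547, -0.0003829777293014341, 0.9394506795028512], [0.0, 0.0, 0.0, 1.0]]}
```

View pics/scene0.png

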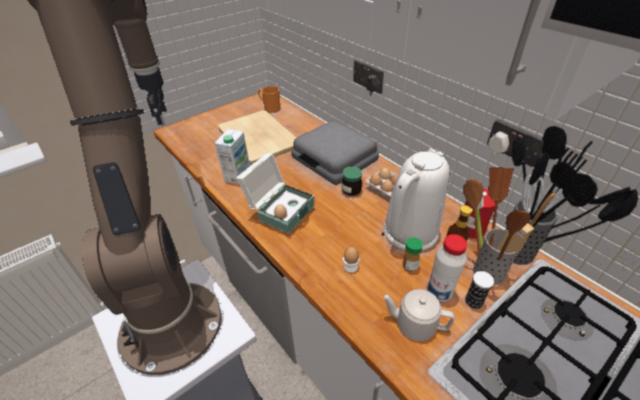

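View pics/side0.png

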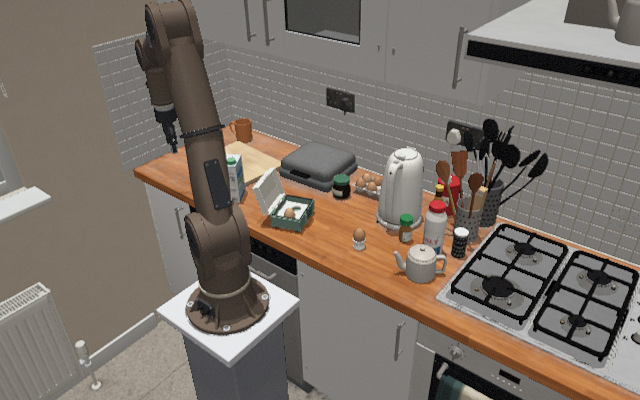

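```bash
cat > h.py <<'E'
import numpy as np,cv2
from scipy.spatial.transform import Rotation as R
from bench import env
def cam(name,save=None):
    s=env.state();f=env.grab_frame(name)
    if name=="wrist":
        H=np.array(f["hand_eye"]);Rt=R.from_quat(s["tool_rot"]).as_matrix()
        f["M"]=Rt@H[:3,:3];f["E"]=Rt@H[:3,3]+s["tool_pos"]
    else:
        f["M"]=R.from_quat(f["rotation"]).as_matrix();f["E"]=np.array(f["eye"])
    f["f"]=200/np.tan(np.radians(f["fovy"]/2))
    if save: cv2.imwrite(f"pics/{save}.png",f["img"][:,:,::-1])
    return f
def ray(f,u,v):
    d=f["M"]@np.array([(u-f["cx"])/f["f"],-(v-f["cy"])/f["f"],-1]);return d/np.linalg.norm(d)
def plane(f,u,v,z):
    d=ray(f,u,v);return f["E"]+d*(z-f["E"][2])/d[2]
def proj(f,p):
    c=f["M"].T@(np.asarray(p)-f["E"]);return f["cx"]-f["f"]*c[0]/c[2],f["cy"]+f["f"]*c[1]/c[2]
def blobs(f,lo,hi,amin=20,roi=None):
    h=cv2.cvtColor(f["img"],cv2.COLOR_RGB2HSV);m=cv2.inRange(h,np.array(lo),np.array(hi))
    if roi: z=np.zeros_like(m);z[roi[1]:roi[3],roi[0]:roi[2]]=1;m=m*z
    n,l,st,c=cv2.connectedComponentsWithStats(m)
    return [(st[i].tolist(),c[i].round(1)) for i in range(1,n) if st[i][4]>=amin],m
def pose():
    s=env.state();return s["time_s"],s["tool_pos"].round(1),R.from_quat(s["tool_rot"]).as_matrix().round(3),s["force"].round(2),s["finger_gap"]
E
python3 - <<'E'
from h import *
f=cam("scene");g=cam("side")
for nm,a,za,b in (("egg",(351,254),0,(359,234)),):
    # two view
    d1,d2=ray(f,*a),ray(g,*b);A=np.c_[d1,-d2];t=np.linalg.lstsq(A,g["E"]-f["E"],rcond=None)[0];print(nm,f["E"]+t[0]*d1,g["E"]+t[1]*d2)
print("egg@50",plane(f,351,254,50),plane(g,359,234,50))
print("packed egg@50",plane(f,280,211,50),"hole@30",plane(f,292,203,30))
print("carrier right/front corner top@54",plane(f,313,207,54),plane(f,291,231,54),plane(f,254,205,54),plane(f,277,183,54))
print("milk top",plane(f,232,138,190),"jar",plane(f,414,243,98),"teapot",plane(f,420,300,100),'kettle',plane(f,413,240,10))
for x in (pose()): print(x)
h=np.hstack([cv2.resize(q["img"][y:y+100,x:x+100],(400,400),interpolation=cv2.INTER_CUBIC) for q,x,y in((f,230,140),(f,300,215))])
cv2.imwrite("pics/crop1.png",h[:,:,::-1])
E
```

```text
egg [ 472.60227516 -156.45478108   51.65099148] [ 471.82289484 -153.6798004    52.83654271]
egg@50 [ 473.59061164 -155.47184632   50.        ] [ 474.97998057 -151.58124987   50.        ]
packed egg@50 [424.01148755 116.66546625  50.        ] hole@30 [486.63304404 140.84402264  30.        ]
carrier right/front corner top@54 [511.15202012  59.88759242  54.        ] [397.1066312   21.18200306  54.        ] [375.13393796 189.98099667  54.        ] [493.62989218 233.17919244  54.        ]
milk top [430.13376344 377.77815246 190.        ] jar [ 598.50120171 -265.63296521   98.        ] teapot [ 470.75296117 -390.63088956  100.        ] kettle [ 675.91337716 -212.85358641   10.        ]
0.25
[280.1 558.5 230.9]
[[ 0.894 -0.     0.448]
 [-0.448 -0.001  0.894]
 [ 0.    -1.    -0.001]]
[ 0.68  0.06 -0.16]
85.30248680926171
```

View pics/crop1.png

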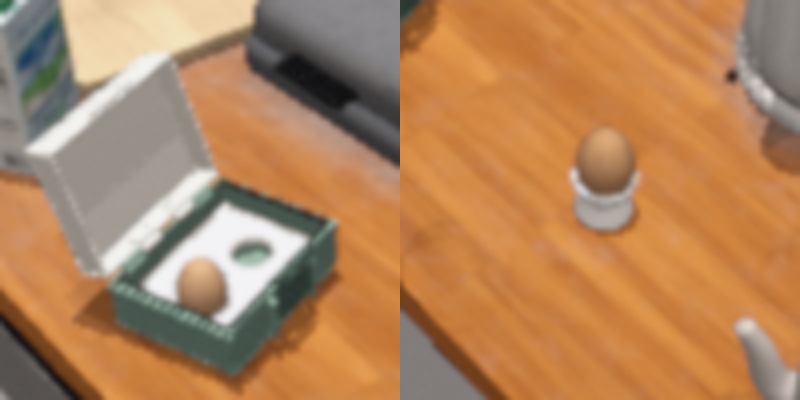

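Call:
{"op": "arm_command", "data": {"targets": [{"x": 0,"y": 0,"z": 0.06},{"x": 0.01,"y": -0.03,"z": 0.1,"az": 0.1},{"x": 0.03,"y": -0.09,"z": 0.1,"az": 0.2},{"x": 0.05,"y": -0.15,"z": 0.1,"az": 0.3},{"x": 0.07,"y": -0.21,"z": 0.1,"az": 0.4},{"x": 0.08,"y": -0.27,"z": 0.1,"az": 0.5},{"x": 0.09,"y": -0.33,"z": 0.1,"az": 0.6},{"x": 0.1,"y": -0.39,"z": 0.1,"az": 0.7},{"x": 0.11,"y": -0.45,"z": 0.1,"az": 0.8},{"x": 0.11,"y": -0.45,"z": 0.1,"az": 0.8}]}}

```text
invalid input
```

Run:
```python
from h import *
for x in (pose()): print(x)
f=cam("wrist","w1")
```

```text
0.25
[280.1 558.5 230.9]
[[ 0.894 -0.     0.448]
 [-0.448 -0.001  0.894]
 [ 0.    -1.    -0.001]]
[ 0.68  0.06 -0.16]
85.30248680926171
```

View pics/w1.png

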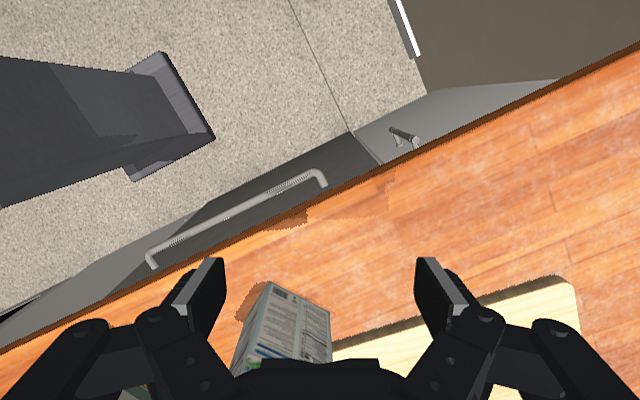

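Call:
{"op": "arm_command", "data": {"targets": [{"x": 0,"y": 0,"z": 0.06,"ax": 0,"ay": 0,"az": 0,"fingers": 1},{"x": 0.01,"y": -0.03,"z": 0.1,"ax": 0,"ay": 0,"az": 0.1,"fingers": 1},{"x": 0.03,"y": -0.09,"z": 0.1,"ax": 0,"ay": 0,"az": 0.2,"fingers": 1},{"x": 0.05,"y": -0.15,"z": 0.1,"ax": 0,"ay": 0,"az": 0.3,"fingers": 1},{"x": 0.07,"y": -0.21,"z": 0.1,"ax": 0,"ay": 0,"az": 0.4,"fingers": 1},{"x": 0.08,"y": -0.27,"z": 0.1,"ax": 0,"ay": 0,"az": 0.5,"fingers": 1},{"x": 0.09,"y": -0.33,"z": 0.1,"ax": 0,"ay": 0,"az": 0.6,"fingers": 1},{"x": 0.1,"y": -0.39,"z": 0.1,"ax": 0,"ay": 0,"az": 0.7,"fingers": 1},{"x": 0.11,"y": -0.45,"z": 0.1,"ax": 0,"ay": 0,"az": 0.8,"fingers": 1},{"x": 0.11,"y": -0.45,"z": 0.1,"ax": 0,"ay": 0,"az": 0.8,"fingers": 1}]}}

```text
time_s: 1.55
tool_pos: [390.6, 104.0, 331.5]
tool_rot: [0.698, 0.116, -0.116, -0.697]
force: [0.5, 1.5, 1.2]
finger_gap: 85.3
```

Run:
```python
from h import *
for x in (pose()): print(x)
f=cam("wrist","w2")
```

```text
1.55
[390.6 104.  331.5]
[[ 0.946  0.001 -0.323]
 [ 0.323 -0.     0.946]
 [ 0.001 -1.    -0.001]]
[0.45 1.48 1.22]
85.3151647901122
```

View pics/w2.png

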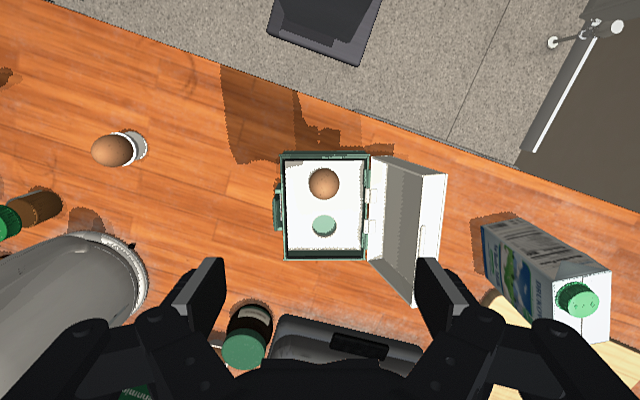

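```bash
cat >> h.py <<'E'
def carrier(f,roi):
    """white deck, hole and packed egg pixel measurements inside roi"""
    h=cv2.cvtColor(f["img"],cv2.COLOR_RGB2HSV);out={}
    x0,y0,x1,y1=roi;s=h[y0:y1,x0:x1]
    for k,lo,hi in (("deck",(0,0,225),(180,25,255)),("green",(60,30,40),(95,255,255)),("egg",(4,60,40),(20,200,255))):
        m=cv2.inRange(s,lo,hi);n,l,st,c=cv2.connectedComponentsWithStats(m)
        out[k]=[]
        for i in range(1,n):
            if st[i][4]<40: continue
            p=cv2.findContours((l==i).astype(np.uint8),cv2.RETR_EXTERNAL,cv2.CHAIN_APPROX_NONE)[0][0]
            out[k].append((int(st[i][4]),(c[i]+[x0,y0]).round(1),p.reshape(-1,2)+[x0,y0]))
    return out
E
python3 - <<'E'
from h import *
f=cam("wrist")
o=carrier(f,(265,140,372,270))
for k in o:
    for a,c,p in o[k]:
        e=cv2.fitEllipse(p.astype(np.float32)); r=cv2.minAreaRect(p.astype(np.float32))
        print(k,a,c,"ell",np.round(np.r_[e[0],e[1],e[2]],1),"rect",np.round(np.r_[r[0],r[1],r[2]],1))
        if k!="deck" and 100<a<1500: print("  @z26,29",plane(f,*e[0],26).round(1),plane(f,*e[0],29).round(1))
eg,_=blobs(f,(4,60,40),(20,200,255),200,(85,120,150,180));print(eg)
E
```

```text
deck 516 [368.6 214.4] ell [3.682e+02 2.127e+02 7.600e+00 1.001e+02 3.000e-01] rect [367. 208.   8. 102.   0.]
deck 5057 [321.1 205.2] ell [321.6 204.1  84.6 101.6   5.4] rect [321.  204.5  89.   76.   90. ]
deck 50 [363.5 226. ] ell [363.5 226.    3.3  15.6   0.9] rect [363.5 226.   12.    3.   90. ]
green 1959 [316.3 204.2] ell [3.232e+02 2.042e+02 1.042e+02 1.169e+02 3.000e-01] rect [318.5 205.   97.  108.   -0. ]
green 53 [362.  211.5] ell [361.9 211.2   3.1  31.6   3.9] rect [362.1 213.1   3.7  24.    3.4]
green 362 [321.9 224.5] ell [321.9 224.5  19.1  22.2  89.8] rect [322.  224.5  19.   22.   90. ]
  @z26,29 [488.  144.9  26. ] [486.8 144.5  29. ]
egg 3498 [302.1 202.8] ell [323.  204.4 131.8 138.7 178.6] rect [318.  204.5 129.  106.   90. ]
egg 748 [321.5 183.1] ell [321.5 183.1  29.4  30.5 168.7] rect [321.5 183.   30.   29.   90. ]
  @z26,29 [428.  123.6  26. ] [427.3 123.3  29. ]
[([85, 120, 65, 60, 3397], array([114.8, 150.3]))]
```

Call:
{"op": "arm_command", "data": {"targets": [{"x": 0.01,"y": -0.05,"z": 0,"ax": 0,"ay": 0,"az": 0,"fingers": 1},{"x": 0.02,"y": -0.1,"z": -0.02,"ax": 0,"ay": 0,"az": 0,"fingers": 1},{"x": 0.03,"y": -0.15,"z": -0.04,"ax": 0,"ay": 0,"az": 0,"fingers": 1},{"x": 0.04,"y": -0.2,"z": -0.06,"ax": 0,"ay": 0,"az": 0,"fingers": 1},{"x": 0.05,"y": -0.25,"z": -0.08,"ax": 0,"ay": 0,"az": 0,"fingers": 1},{"x": 0.057,"y": -0.267,"z": -0.1,"ax": 0,"ay": 0,"az": 0,"fingers": 1},{"x": 0.057,"y": -0.267,"z": -0.1,"ax": 0,"ay": 0,"az": 0,"fingers": 1}]}}

```text
time_s: 2.52
tool_pos: [447.0, -158.3, 229.9]
tool_rot: [-0.697, -0.116, 0.118, 0.698]
force: [-0.0, 1.1, 0.5]
finger_gap: 85.5
```

Run:
```python
from h import *
for x in (pose()): print(x)
f=cam("wrist","w3")
for nm,lo,hi in(("egg",(4,60,40),(20,190,255)),("white",(0,0,150),(180,50,255))):
    b,m=blobs(f,lo,hi,300,(200,50,440,330));
    for st,c in b:print(nm,st,c,plane(f,*c,50).round(1))
```

```text
2.525
[ 447.  -158.3  229.9]
[[ 0.945 -0.002 -0.326]
 [ 0.326  0.     0.945]
 [-0.002 -1.     0.001]]
[-0.03  1.06  0.46]
85.53857573104429
egg [200, 50, 240, 280, 58745] [320.3 181.7] [ 452.4 -154.5   50. ]
white [346, 50, 94, 36, 572] [396.8  65.8] [ 324.8 -123.5   50. ]
white [226, 289, 79, 41, 671] [270.3 302.7] [ 607.7 -162.2   50. ]
```

View pics/w3.png

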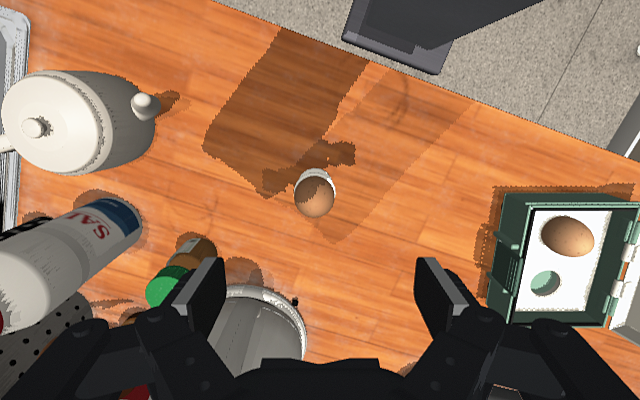

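Run:
```python
from h import *
f=cam("wrist")
hs=cv2.cvtColor(f["img"],cv2.COLOR_RGB2HSV)
for v in(197,): print([tuple(hs[v,u]) for u in range(286,344,4)])
m=cv2.inRange(hs,(0,0,20),(180,150,255))
z=np.zeros_like(m);z[158:228,284:346]=255;m=cv2.morphologyEx(m&z,cv2.MORPH_OPEN,np.ones((3,3)))
n,l,st,c=cv2.connectedComponentsWithStats(m);print(st,c.round(1))
print("egg px@50",plane(f,314.5,197,50),"@47",plane(f,314.5,197,47))
print("proj model", [np.round(proj(f,(473,-155,z)),1) for z in(0,36,50,79)])
g=cam("scene")
print("scene",plane(g,351,254,50))
o=carrier(f,(490,190,640,330))
for a,c,p in o["green"]:
    if a<1500:
        e=cv2.fitEllipse(p.astype(np.float32));print("hole",a,np.round(np.r_[e[0],e[1]],1),plane(f,*e[0],26).round(1),plane(f,*e[0],29).round(1))
```

```text
[(np.uint8(13), np.uint8(174), np.uint8(224)), (np.uint8(12), np.uint8(175), np.uint8(221)), (np.uint8(14), np.uint8(122), np.uint8(88)), (np.uint8(13), np.uint8(130), np.uint8(112)), (np.uint8(13), np.uint8(130), np.uint8(120)), (np.uint8(13), np.uint8(133), np.uint8(127)), (np.uint8(13), np.uint8(130), np.uint8(224)), (np.uint8(13), np.uint8(130), np.uint8(219)), (np.uint8(13), np.uint8(131), np.uint8(210)), (np.uint8(13), np.uint8(129), np.uint8(197)), (np.uint8(13), np.uint8(128), np.uint8(175)), (np.uint8(12), np.uint8(128), np.uint8(149)), (np.uint8(12), np.uint8(178), np.uint8(208)), (np.uint8(12), np.uint8(174), np.uint8(221)), (np.uint8(12), np.uint8(173), np.uint8(223))]
[[     0      0    640    400 254374]
 [   293    167     43     50   1626]] [[319.5 199.6]
 [313.4 191.7]]
egg px@50 [ 470.53498048 -153.83357246   50.        ] @47 [ 471.41449842 -153.57776469   47.        ]
proj model [array([313.5, 186.3]), array([312.9, 195. ]), array([312.7, 198.8]), array([312.1, 207.7])]
scene [ 473.59061164 -155.47184632   50.        ]
hole 429 [541.9 280.8  18.3  27.6] [488.3 145.2  26. ] [487.3 142.4  29. ]
```

Call:
{"op": "arm_command", "data": {"targets": [{"x": 0.0245,"y": 0.0045,"z": -0.04,"ax": 0,"ay": 0,"az": 0,"fingers": 1},{"x": 0.0245,"y": 0.0045,"z": -0.09,"ax": 0,"ay": 0,"az": 0,"fingers": 1},{"x": 0.0245,"y": 0.0045,"z": -0.14,"ax": 0,"ay": 0,"az": 0,"fingers": 1},{"x": 0.0245,"y": 0.0045,"z": -0.175,"ax": 0,"ay": 0,"az": 0,"fingers": 1},{"x": 0.0245,"y": 0.0045,"z": -0.191,"ax": 0,"ay": 0,"az": 0,"fingers": 1},{"x": 0.0245,"y": 0.0045,"z": -0.191,"ax": 0,"ay": 0,"az": 0,"fingers": 1},{"x": 0.0245,"y": 0.0045,"z": -0.191,"ax": 0,"ay": 0,"az": 0,"fingers": 1}], "grip_force": 20}}

```text
time_s: 3.55
tool_pos: [473.3, -152.5, 42.0]
tool_rot: [-0.697, -0.119, 0.117, 0.697]
force: [0.6, 0.2, 0.7]
finger_gap: 85.4
```

Run:
```python
from h import *
for x in (pose()): print(x)
f=cam("wrist")
cv2.imwrite("pics/w4.png",f["img"][100:400,100:540,::-1])
```

```text
3.55
[ 473.3 -152.5   42. ]
[[ 0.944  0.003 -0.329]
 [ 0.329  0.001  0.944]
 [ 0.003 -1.    -0.   ]]
[0.64 0.2  0.67]
85.37531043423698
```

View pics/w4.png

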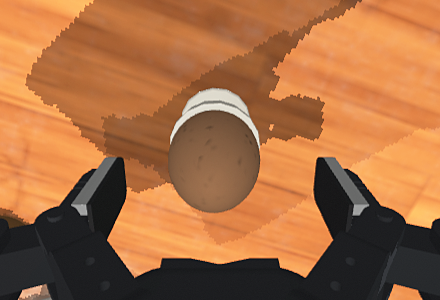

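Run:
```python
from h import *
f=cam("wrist")
p=env.state()["tool_pos"];Rt=R.from_quat(env.state()["tool_rot"]).as_matrix()
hs=cv2.cvtColor(f["img"],cv2.COLOR_RGB2HSV)
for dx in(-6,-3,0,3):
    # egg silhouette of an ellipsoid approx: z 22..79 radius 21
    pts=[]
    for h in np.linspace(0,57,40):
        b=25 if h<25 else 32;r=21*np.sqrt(max(0,1-((h-25)/b)**2))
        for a in np.linspace(0,6.28,40): pts.append(proj(f,np.array([p[0],p[1],22+h])+Rt[:,0]*dx+[r*np.cos(a),r*np.sin(a),0]))
    q=np.array(pts);print(dx,q.min(0).round(),q.max(0).round())
```

```text
-6 [272. 207.] [363. 309.]
-3 [272. 213.] [363. 316.]
0 [273. 219.] [363. 322.]
3 [273. 224.] [362. 328.]
```

Call:
{"op": "arm_command", "data": {"targets": [{"x": -0.0035,"y": -0.003,"z": -0.004,"ax": 0,"ay": 0,"az": 0,"fingers": 1},{"x": -0.0035,"y": -0.003,"z": -0.004,"ax": 0,"ay": 0,"az": 0,"fingers": 1},{"x": -0.0035,"y": -0.003,"z": -0.004,"ax": 0,"ay": 0,"az": 0,"fingers": 0.5},{"x": -0.0035,"y": -0.003,"z": -0.004,"ax": 0,"ay": 0,"az": 0,"fingers": 0.4},{"x": -0.0035,"y": -0.003,"z": -0.004,"ax": 0,"ay": 0,"az": 0,"fingers": 0.2},{"x": -0.0035,"y": -0.003,"z": -0.004,"ax": 0,"ay": 0,"az": 0,"fingers": 0.2},{"x": -0.0035,"y": -0.003,"z": -0.004,"ax": 0,"ay": 0,"az": 0,"fingers": 0.2},{"x": -0.0035,"y": -0.003,"z": -0.004,"ax": 0,"ay": 0,"az": 0,"fingers": 0.2}], "grip_force": 20}}

```text
time_s: 4.65
tool_pos: [469.7, -155.6, 38.0]
tool_rot: [0.697, 0.119, -0.117, -0.697]
force: [0.4, -0.6, -0.8]
finger_gap: 40.2
```

Call:
{"op": "arm_command", "data": {"targets": [{"x": 0,"y": 0,"z": 0.0,"ax": 0,"ay": 0,"az": 0,"fingers": 0.2},{"x": 0,"y": 0,"z": 0.01,"ax": 0,"ay": 0,"az": 0,"fingers": 0.2},{"x": 0,"y": 0,"z": 0.03,"ax": 0,"ay": 0,"az": 0,"fingers": 0.2},{"x": 0,"y": 0,"z": 0.06,"ax": 0,"ay": 0,"az": 0,"fingers": 0.2},{"x": 0,"y": 0,"z": 0.1,"ax": 0,"ay": 0,"az": 0,"fingers": 0.2},{"x": 0,"y": 0,"z": 0.1,"ax": 0,"ay": 0,"az": 0,"fingers": 0.2}]}}

```text
time_s: 5.4
tool_pos: [471.5, -156.1, 140.9]
tool_rot: [0.698, 0.121, -0.115, -0.697]
force: [0.5, -0.3, -1.4]
finger_gap: 40.4
```

Run:
```python
from h import *
for x in (pose()): print(x)
f=cam("wrist")
cv2.imwrite("pics/w5.png",f["img"][100:400,100:540,::-1])
```

```text
5.4
[ 471.5 -156.1  140.9]
[[ 0.944  0.009 -0.329]
 [ 0.329  0.     0.944]
 [ 0.008 -1.    -0.003]]
[ 0.47 -0.32 -1.4 ]
40.414213866077624
```

View pics/w5.png

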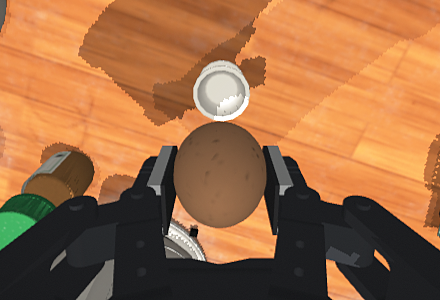

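Call:
{"op": "arm_command", "data": {"targets": [{"x": 0.005,"y": 0.03,"z": 0.01,"ax": 0,"ay": 0,"az": 0,"fingers": 0.2},{"x": 0.01,"y": 0.07,"z": 0.01,"ax": 0,"ay": 0,"az": 0,"fingers": 0.2},{"x": 0.02,"y": 0.115,"z": 0.01,"ax": 0,"ay": 0,"az": 0,"fingers": 0.2},{"x": 0.025,"y": 0.16,"z": 0.01,"ax": 0,"ay": 0,"az": 0,"fingers": 0.2},{"x": 0.03,"y": 0.205,"z": 0.01,"ax": 0,"ay": 0,"az": 0,"fingers": 0.2},{"x": 0.04,"y": 0.25,"z": 0.01,"ax": 0,"ay": 0,"az": 0,"fingers": 0.2},{"x": 0.045,"y": 0.29,"z": 0.01,"ax": 0,"ay": 0,"az": 0,"fingers": 0.2},{"x": 0.0495,"y": 0.312,"z": 0.01,"ax": 0,"ay": 0,"az": 0,"fingers": 0.2},{"x": 0.0495,"y": 0.312,"z": 0.01,"ax": 0,"ay": 0,"az": 0,"fingers": 0.2},{"x": 0.0495,"y": 0.312,"z": 0.01,"ax": 0,"ay": 0,"az": 0,"fingers": 0.2}]}}

```text
time_s: 6.7
tool_pos: [519.8, 154.5, 149.1]
tool_rot: [0.698, 0.119, -0.116, -0.697]
force: [0.7, -0.6, -0.8]
finger_gap: 40.6
```

Run:
```python
from h import *
for x in (pose()): print(x)
f=cam("wrist")
cv2.imwrite("pics/w6.png",f["img"][:,:,::-1])
```

```text
6.7
[519.8 154.5 149.1]
[[ 0.945  0.006 -0.328]
 [ 0.328 -0.001  0.945]
 [ 0.005 -1.    -0.002]]
[ 0.7  -0.63 -0.8 ]
40.63402732471953
```

View pics/w6.png

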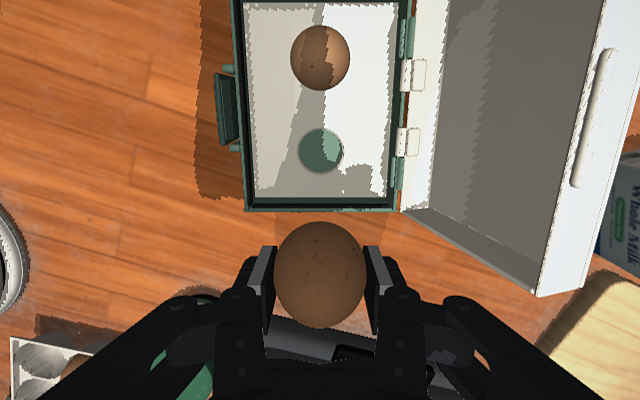

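Run:
```python
from h import *
s=env.state();p=s["tool_pos"];Rt=R.from_quat(s["tool_rot"]).as_matrix()
f=cam("wrist")
o=carrier(f,(285,115,360,190))
for a,c,q in o["green"]:
    e=cv2.fitEllipse(q.astype(np.float32));print("hole",a,np.round(np.r_[e[0],e[1]],1),plane(f,*e[0],26).round(1),plane(f,*e[0],29).round(1))
o=carrier(f,(285,15,360,100))
for a,c,q in o["egg"]:
    if a>500:
        e=cv2.fitEllipse(q.astype(np.float32));b=q.min(0),q.max(0);print("pegg",a,e,b,plane(f,*e[0],36))
o=carrier(f,(260,215,380,332))
for a,c,q in o["egg"]:
    if a>3000: print("held",a,c,q.min(0),q.max(0))
for off in(14,17,20):
  for dx in(-2,0,2):
    pts=[]
    for h in np.linspace(0,57,40):
        b=25 if h<25 else 32;r=21*np.sqrt(max(0,1-((h-25)/b)**2))
        for a in np.linspace(0,6.28,40): pts.append(proj(f,p+[0,0,h-off]+Rt[:,0]*dx+[r*np.cos(a),r*np.sin(a),0]))
    q=np.array(pts);print(off,dx,q.min(0).round(),q.max(0).round())
# deck left edge & wall edge direction
for u,v in((243,5),(246,205),(396,5),(391,195)): print(plane(f,u,v,26).round(1))
```

```text
hole 1402 [320.2 150.   40.7  42.1] [487.4 144.4  26. ] [487.  144.2  29. ]
pegg 3050 ((319.68408203125, 57.17741394042969), (58.90711212158203, 64.04244232177734), 0.9593932628631592) (array([290,  25]), array([349,  89])) [422.12678573 121.41737869  36.        ]
held 11107 [321.  267.6] [260 215] [379 331]
14 -2 [271. 220.] [364. 328.]
14 0 [271. 224.] [364. 332.]
14 2 [271. 227.] [364. 336.]
17 -2 [271. 217.] [364. 323.]
17 0 [272. 221.] [363. 327.]
17 2 [272. 225.] [363. 331.]
20 -2 [272. 215.] [363. 318.]
20 0 [273. 219.] [363. 322.]
20 2 [273. 223.] [362. 326.]
[406.4  57.3  26. ]
[553.5  99.2  26. ]
[370.3 161.9  26. ]
[504.1 214.4  26. ]
```

Call:
{"op": "arm_command", "data": {"targets": [{"x": -0.016,"y": -0.005,"z": 0,"ax": 0,"ay": 0,"az": 0,"fingers": 0.2},{"x": -0.032,"y": -0.011,"z": 0,"ax": 0,"ay": 0,"az": 0,"fingers": 0.2},{"x": -0.032,"y": -0.011,"z": 0,"ax": 0,"ay": 0,"az": 0,"fingers": 0.2},{"x": -0.032,"y": -0.011,"z": -0.03,"ax": 0,"ay": 0,"az": 0,"fingers": 0.2},{"x": -0.032,"y": -0.011,"z": -0.06,"ax": 0,"ay": 0,"az": 0,"fingers": 0.2},{"x": -0.032,"y": -0.011,"z": -0.085,"ax": 0,"ay": 0,"az": 0,"fingers": 0.2},{"x": -0.032,"y": -0.011,"z": -0.1,"ax": 0,"ay": 0,"az": 0,"fingers": 0.2},{"x": -0.032,"y": -0.011,"z": -0.1,"ax": 0,"ay": 0,"az": 0,"fingers": 0.2},{"x": -0.032,"y": -0.011,"z": -0.1,"ax": 0,"ay": 0,"az": 0,"fingers": 0.2}]}}

```text
time_s: 7.92
tool_pos: [488.7, 143.5, 50.1]
tool_rot: [0.698, 0.12, -0.115, -0.697]
force: [-0.5, 0.7, -1.4]
finger_gap: 40.5
```

Run:
```python
from h import *
for x in (pose()): print(x)
f=cam("wrist","w7");g=cam("scene","sc7");g=cam("side","si7")
```

```text
7.925
[488.7 143.5  50.1]
[[ 0.945  0.007 -0.327]
 [ 0.327  0.     0.945]
 [ 0.007 -1.    -0.002]]
[-0.55  0.73 -1.41]
40.46243389425715
```

Call:
{"op": "arm_command", "data": {"targets": [{"x": -0.001,"y": 0,"z": -0.005,"ax": 0,"ay": 0,"az": 0,"fingers": 0.2},{"x": -0.001,"y": 0,"z": -0.01,"ax": 0,"ay": 0,"az": 0,"fingers": 0.2},{"x": -0.001,"y": 0,"z": -0.014,"ax": 0,"ay": 0,"az": 0,"fingers": 0.2},{"x": -0.001,"y": 0,"z": -0.016,"ax": 0,"ay": 0,"az": 0,"fingers": 0.2},{"x": -0.001,"y": 0,"z": -0.016,"ax": 0,"ay": 0,"az": 0,"fingers": 0.2}]}}

```text
time_s: 8.7
tool_pos: [487.6, 143.6, 34.0]
tool_rot: [0.698, 0.12, -0.115, -0.697]
force: [0.2, 0.4, 0.0]
finger_gap: 40.4
```

Call:
{"op": "arm_command", "data": {"targets": [{"x": 0,"y": 0,"z": -0.0015,"ax": 0,"ay": 0,"az": 0,"fingers": 0.2},{"x": 0,"y": 0,"z": -0.002,"ax": 0,"ay": 0,"az": 0,"fingers": 0.2},{"x": 0,"y": 0,"z": -0.002,"ax": 0,"ay": 0,"az": 0,"fingers": 0.2}]}}

```text
time_s: 9.07
tool_pos: [488.2, 143.7, 32.3]
tool_rot: [0.698, 0.12, -0.114, -0.697]
force: [1.7, 0.1, 1.8]
finger_gap: 40.8
```

Call:
{"op": "arm_command", "data": {"targets": [{"x": 0,"y": 0,"z": -0.001,"ax": 0,"ay": 0,"az": 0,"fingers": 0.2},{"x": 0,"y": 0,"z": -0.0015,"ax": 0,"ay": 0,"az": 0,"fingers": 0.2},{"x": 0,"y": 0,"z": -0.0015,"ax": 0,"ay": 0,"az": 0,"fingers": 0.2}]}}

```text
time_s: 9.45
tool_pos: [488.6, 143.7, 31.1]
tool_rot: [0.697, 0.12, -0.114, -0.697]
force: [0.5, -0.9, 6.9]
finger_gap: 40.2
```

Run:
```python
from h import *
for x in (pose()): print(x)
f=cam("wrist");cv2.imwrite("pics/w8.png",f["img"][60:400,140:560,::-1])
```

```text
9.45
[488.6 143.7  31.1]
[[ 0.945  0.009 -0.327]
 [ 0.327  0.001  0.945]
 [ 0.009 -1.    -0.002]]
[ 0.53 -0.87  6.94]
40.22264117892748
```

View pics/w8.png

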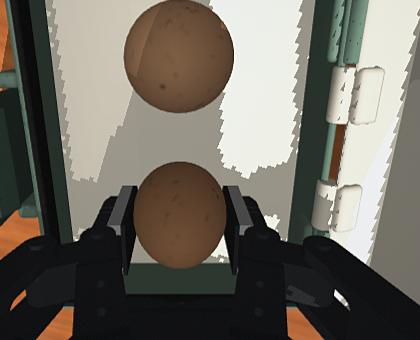

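Call:
{"op": "arm_command", "data": {"targets": [{"x": 0,"y": 0,"z": 0.0005,"ax": 0,"ay": 0,"az": 0,"fingers": 0.5},{"x": 0,"y": 0,"z": 0.0005,"ax": 0,"ay": 0,"az": 0,"fingers": 0.56},{"x": 0,"y": 0,"z": 0.0005,"ax": 0,"ay": 0,"az": 0,"fingers": 0.68},{"x": 0,"y": 0,"z": 0.0005,"ax": 0,"ay": 0,"az": 0,"fingers": 0.68},{"x": 0,"y": 0,"z": 0.0005,"ax": 0,"ay": 0,"az": 0,"fingers": 0.68}]}}

```text
time_s: 10.12
tool_pos: [488.5, 143.8, 31.6]
tool_rot: [0.697, 0.12, -0.114, -0.697]
force: [-0.4, 0.5, -0.1]
finger_gap: 58.2
```

Call:
{"op": "arm_command", "data": {"targets": [{"x": 0,"y": 0,"z": 0.02,"ax": 0,"ay": 0,"az": 0,"fingers": 0.68},{"x": 0,"y": 0,"z": 0.06,"ax": 0,"ay": 0,"az": 0,"fingers": 0.68},{"x": 0,"y": 0,"z": 0.11,"ax": 0,"ay": 0,"az": 0,"fingers": 0.68},{"x": 0.01,"y": 0.003,"z": 0.15,"ax": 0,"ay": 0,"az": 0,"fingers": 0.68},{"x": 0.03,"y": 0.01,"z": 0.17,"ax": 0,"ay": 0,"az": 0,"fingers": 0.68},{"x": 0.03,"y": 0.01,"z": 0.17,"ax": 0,"ay": 0,"az": 0,"fingers": 0.68}]}}

```text
time_s: 10.88
tool_pos: [520.2, 154.4, 203.0]
tool_rot: [-0.697, -0.122, 0.113, 0.697]
force: [-0.8, 0.3, -0.7]
finger_gap: 58.3
```

Run:
```python
from h import *
for x in (pose()): print(x)
f=cam("wrist","w9")
g=cam("side","si9");h=cam("scene","sc9")
a=cv2.resize(f["img"][:300,:],(640,300));b=[cv2.resize(q["img"][y:y+70,x:x+80],(320,280),interpolation=2) for q,x,y in((h,235,150),(g,250,165))]
cv2.imwrite("pics/m9.png",np.vstack([a,np.hstack(b)])[:,:,::-1])
```

```text
10.875
[520.2 154.4 203. ]
[[ 0.945  0.012 -0.327]
 [ 0.327  0.002  0.945]
 [ 0.012 -1.    -0.002]]
[-0.77  0.32 -0.73]
58.27484291575185
```

View pics/m9.png

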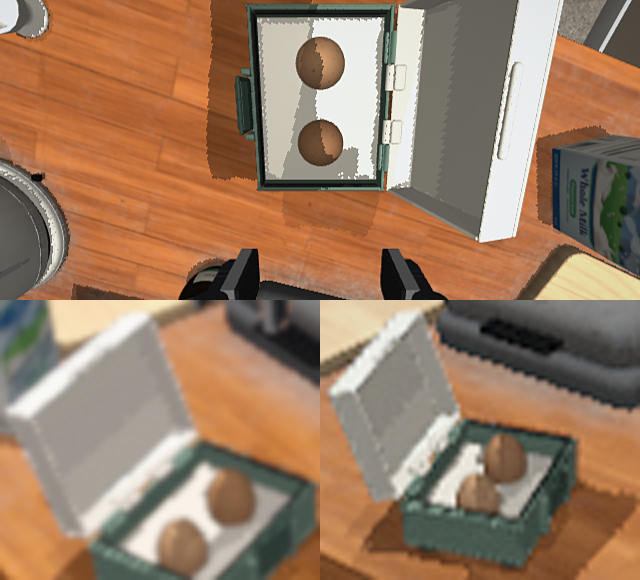

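```bash
cat >> h.py <<'E'
xc=np.array([-.329,.944,0]);yc=np.array([-.944,-.329,0]);C=np.array([455.4,132.8,6.3])
def cp(x,y,z): return C+x*xc+y*yc+np.array([0,0,z])
def lid(th,l,n,y): return cp(59-l*np.cos(th)+n*np.sin(th),y,48+l*np.sin(th)+n*np.cos(th))
E
python3 - <<'E'
from h import *
f=cam("wrist");g=cam("scene");si=cam("side")
pr=lambda c,p:np.round(proj(c,p)).astype(int).tolist()
print("base corners",[pr(f,cp(x,y,48)) for x,y in((-58,75),(-58,-75),(58,-75),(58,75))])
for th in(1.6,1.7,1.8,1.9,2.0):
    print(th,[[pr(c,lid(th,117,n,y)) for n,y in((0,-75),(28,-75),(0,75))] for c in(f,g,si)])
# thumb ribs / colours not visible here
o=carrier(f,(280,20,370,180))
for a,c,q in o["egg"]:
    if a>500: e=cv2.fitEllipse(q.astype(np.float32));print("egg",np.round(np.r_[e[0],e[1]],1),plane(f,*e[0],40).round(1))
E
```

```text
base corners [[246, 11], [258, 193], [382, 193], [393, 11]]
1.6 [[[427, 250], [474, 249], [459, -55]], [[280, 155], [272, 153], [249, 181]], [[283, 168], [276, 167], [267, 189]]]
1.7 [[[446, 249], [490, 247], [484, -54]], [[277, 154], [270, 153], [246, 180]], [[280, 168], [273, 168], [263, 188]]]
1.8 [[[464, 248], [504, 243], [508, -52]], [[274, 154], [267, 153], [243, 179]], [[277, 168], [271, 169], [261, 188]]]
1.9 [[[480, 245], [516, 239], [528, -49]], [[271, 154], [265, 154], [241, 179]], [[275, 168], [268, 170], [258, 189]]]
2.0 [[[495, 242], [525, 234], [545, -45]], [[268, 154], [263, 155], [238, 179]], [[272, 169], [266, 171], [255, 189]]]
egg [319.9  67.8  48.1  51.3] [422.8 121.7  40. ]
egg [320.1 147.5  44.3  45.5] [488.2 144.4  40. ]
```

Run:
```python
from h import *
g=cam("scene");si=cam("side")
for c,roi in((g,(215,125,250,160)),(si,(215,145,250,175))):
    b,m=blobs(c,(60,80,40),(90,255,255),8,roi)
    b=max(b,key=lambda t:t[0][4]);print(b);c["px"]=b[1]
d1,d2=ray(g,*g["px"]),ray(si,*si["px"]);t=np.linalg.lstsq(np.c_[d1,-d2],si["E"]-g["E"],rcond=None)[0]
m=(g["E"]+t[0]*d1+si["E"]+t[1]*d2)/2;m2=plane(g,*g["px"],178)
for q in(m,m2):print("milk cap",q.round(),"carrier",((q-C)@xc).round(),((q-C)@yc).round())
p=env.state()["tool_pos"]
def sh(x,z,y=0): w=cp(x,y,z);return (w-p).round(1)
for x,z in((0,240),(150,240),(147,131-6)):print("go",x,z,sh(x,z),cp(x,0,z).round(1))
for th in(1.9,1.8,1.7,1.6,1.5,1.35,1.2,1.05,.9,.75,.6,.45,.3,.2,.15,.12,.1):
    if th>1.5: q=lid(th,117,28,0);w=q+14.5*xc;w[2]=q[2]-25
    else: w=lid(th,101,28,0)+14.5*xc*min(1,1)
    print(th,w.round(1))
print("closed ribs",lid(0.085,101.5,28,0).round(1),lid(0.013,101.5,28,0).round(1))
```

```text
([224, 139, 9, 4, 32], array([227.8, 140.4]))Traceback (most recent call last):
  File "<stdin>", line 5, in <module>
ValueError: max() iterable argument is empty
```

Run:
```python
from h import *
g=cam("scene")
for z in(165,182):
    q=plane(g,227.8,140.4,z);print("milk cap",q.round(),"carrier",((q-C)@xc).round(),((q-C)@yc).round())
p=env.state()["tool_pos"];print(p)
def sh(x,z,y=0): w=cp(x,y,z);return (w-p).round(1)
for x,z in((0,240),(150,240),(147,131-6)):print("go",x,z,sh(x,z),cp(x,0,z).round(1))
for th in(1.9,1.8,1.7,1.6,1.5,1.35,1.2,1.05,.9,.75,.6,.45,.3,.2,.15,.12,.1):
    if th>1.5: q=lid(th,117,28,0);w=q+14.5*xc;w[2]=q[2]-25
    else: w=lid(th,101,28,0)+14.5*xc*min(1,1)
    print(th,w.round(1))
print("closed ribs",lid(0.085,101.5,28,0).round(1),lid(0.013,101.5,28,0).round(1))
```

```text
milk cap [428. 412. 165.] carrier 272.0 -66.0
milk cap [418. 386. 182.] carrier 252.0 -48.0
[518.02697687 153.51719531 201.1277765 ]
go 0 240 [-62.6 -20.7  45.2] [455.4 132.8 246.3]
go 150 240 [-112.   120.9   45.2] [406.  274.4 246.3]
go 147 125 [-111.   118.1  -69.8] [407.  271.6 131.3]
1.9 [410.1 262.9 131. ]
1.8 [413.5 253.  136.9]
1.7 [417.1 242.6 141.7]
1.6 [420.9 231.8 145.4]
1.5 [424.4 221.8 157. ]
1.35 [429.5 207.1 159. ]
1.2 [434.7 192.3 158.6]
1.05 [439.8 177.7 155.8]
0.9 [444.7 163.6 150.8]
0.75 [449.3 150.4 143.6]
0.6 [453.4 138.4 134.4]
0.45 [457.1 127.8 123.4]
0.3 [460.2 118.9 110.9]
0.2 [462.  114.  101.8]
0.15 [462.7 111.9  97.1]
0.12 [463.1 110.7  94.2]
0.1 [463.4 110.   92.2]
closed ribs [468.5  95.3  90.8] [469.3  93.   83.6]
```

Call:
{"op": "arm_command", "data": {"targets": [{"x": 0,"y": 0,"z": 0.05,"ax": 0,"ay": 0,"az": 0,"fingers": 0},{"x": -0.02,"y": 0.02,"z": 0.06,"ax": 0,"ay": 0,"az": 0,"fingers": 0},{"x": -0.05,"y": 0.055,"z": 0.06,"ax": 0,"ay": 0,"az": 0,"fingers": 0},{"x": -0.08,"y": 0.09,"z": 0.06,"ax": 0,"ay": 0,"az": 0,"fingers": 0},{"x": -0.113,"y": 0.124,"z": 0.06,"ax": 0,"ay": 0,"az": 0,"fingers": 0},{"x": -0.113,"y": 0.124,"z": 0.06,"ax": 0,"ay": 0,"az": 0,"fingers": 0},{"x": -0.113,"y": 0.124,"z": 0.03,"ax": 0,"ay": 0,"az": 0,"fingers": 0},{"x": -0.113,"y": 0.124,"z": -0.02,"ax": 0,"ay": 0,"az": 0,"fingers": 0},{"x": -0.113,"y": 0.124,"z": -0.065,"ax": 0,"ay": 0,"az": 0,"fingers": 0},{"x": -0.113,"y": 0.124,"z": -0.065,"ax": 0,"ay": 0,"az": 0,"fingers": 0}]}}

```text
time_s: 12.58
tool_pos: [403.8, 275.3, 133.8]
tool_rot: [0.699, 0.118, -0.116, -0.696]
force: [-0.5, -0.4, -0.0]
finger_gap: 0.4
```

Run:
```python
from h import *
for x in (pose()): print(x)
f=cam("wrist","w10")
```

```text
12.575
[403.8 275.3 133.8]
[[ 0.946  0.004 -0.326]
 [ 0.326 -0.004  0.946]
 [ 0.002 -1.    -0.005]]
[-0.54 -0.36 -0.04]
0.4338581531046036
```

Call:
{"op": "arm_command", "data": {"targets": [{"x": 0.006,"y": -0.012,"z": -0.002,"ax": 0,"ay": 0,"az": 0,"fingers": 0},{"x": 0.01,"y": -0.022,"z": 0.002,"ax": 0,"ay": 0,"az": 0,"fingers": 0},{"x": 0.013,"y": -0.033,"z": 0.008,"ax": 0,"ay": 0,"az": 0,"fingers": 0},{"x": 0.017,"y": -0.043,"z": 0.012,"ax": 0,"ay": 0,"az": 0,"fingers": 0},{"x": 0.0205,"y": -0.0535,"z": 0.02,"ax": 0,"ay": 0,"az": 0,"fingers": 0}]}}

```text
time_s: 13.25
tool_pos: [425.6, 221.9, 156.3]
tool_rot: [0.698, 0.119, -0.115, -0.696]
force: [-0.3, 0.8, -1.4]
finger_gap: -0.2
```

Run:
```python
from h import *
for x in (pose()): print(x)
f=cam("wrist","w11")
g=cam("side","si11")
```

```text
13.25
[425.6 221.9 156.3]
[[ 0.946  0.006 -0.325]
 [ 0.325 -0.002  0.946]
 [ 0.005 -1.    -0.004]]
[-0.27  0.78 -1.4 ]
-0.18269787680980015
```

Call:
{"op": "arm_command", "data": {"targets": [{"x": 0.004,"y": -0.015,"z": 0.002,"ax": 0,"ay": 0,"az": 0,"fingers": 0},{"x": 0.009,"y": -0.03,"z": 0.002,"ax": 0,"ay": 0,"az": 0,"fingers": 0},{"x": 0.014,"y": -0.044,"z": -0.001,"ax": 0,"ay": 0,"az": 0,"fingers": 0},{"x": 0.019,"y": -0.058,"z": -0.006,"ax": 0,"ay": 0,"az": 0,"fingers": 0},{"x": 0.019,"y": -0.058,"z": -0.006,"ax": 0,"ay": 0,"az": 0,"fingers": 0}]}}

```text
time_s: 13.98
tool_pos: [445.5, 161.4, 150.3]
tool_rot: [0.699, 0.117, -0.113, -0.696]
force: [0.3, -0.8, -0.2]
finger_gap: 0.1
```

Run:
```python
from h import *
for x in (pose()): print(x)
f=cam("wrist","w12");g=cam("side","si12");h=cam("scene","sc12")
b=[cv2.resize(q["img"][y:y+75,x:x+100],(400,300),interpolation=2) for q,x,y in((h,225,150),(g,235,165))]
w=cv2.resize(f["img"],(448,280));w=np.hstack([w,np.zeros((280,352,3),np.uint8)])
cv2.imwrite("pics/m12.png",np.vstack([np.hstack(b),w])[:,:,::-1])
```

```text
13.975
[445.5 161.4 150.3]
[[ 0.947  0.007 -0.321]
 [ 0.321 -0.003  0.947]
 [ 0.006 -1.    -0.005]]
[ 0.26 -0.78 -0.21]
0.1353804568831857
```

View pics/m12.png

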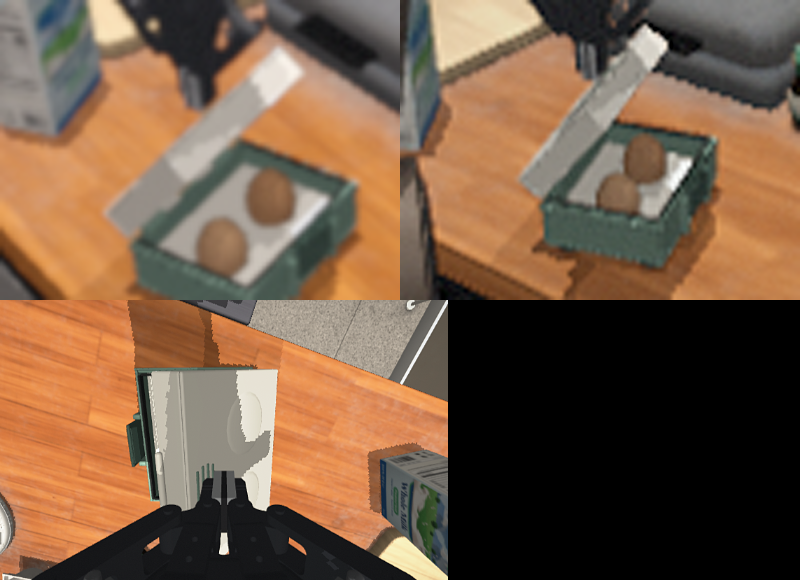

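Call:
{"op": "arm_command", "data": {"targets": [{"x": 0.004,"y": -0.011,"z": -0.007,"ax": 0,"ay": 0,"az": 0,"fingers": 0},{"x": 0.008,"y": -0.024,"z": -0.016,"ax": 0,"ay": 0,"az": 0,"fingers": 0},{"x": 0.012,"y": -0.036,"z": -0.026,"ax": 0,"ay": 0,"az": 0,"fingers": 0},{"x": 0.017,"y": -0.048,"z": -0.037,"ax": 0,"ay": 0,"az": 0,"fingers": 0},{"x": 0.02,"y": -0.057,"z": -0.045,"ax": 0,"ay": 0,"az": 0,"fingers": 0},{"x": 0.02,"y": -0.057,"z": -0.045,"ax": 0,"ay": 0,"az": 0,"fingers": 0}]}}

```text
time_s: 14.88
tool_pos: [465.0, 105.5, 105.1]
tool_rot: [0.699, 0.117, -0.114, -0.696]
force: [-0.2, -0.0, -0.3]
finger_gap: -0.1
```

```bash
cat >> h.py <<'E'
def ribs(save=None):
    f=cam("wrist",save)
    b,m=blobs(f,(55,25,30),(95,255,255),30,(150,150,400,330));return [(st,c.tolist()) for st,c in b]
E
python3 - <<'E'
from h import *
for x in (pose()): print(x)
print(ribs("w13"))
p=pose()[1];print("carrier coords",((p-C)@xc).round(1),((p-C)@yc).round(1),p[2]-6.3)
E
```

```text
14.875
[465.  105.5 105.1]
[[ 0.947  0.006 -0.322]
 [ 0.322 -0.002  0.947]
 [ 0.005 -1.    -0.004]]
[-0.17 -0.01 -0.26]
-0.0949008075623122
[([251, 167, 18, 102, 883], [258.9, 217.6]), ([298, 231, 4, 24, 96], [299.5, 242.5]), ([308, 230, 4, 14, 55], [309.5, 236.6]), ([318, 233, 4, 12, 38], [319.8, 238.0]), ([287, 235, 5, 29, 97], [289.2, 248.4])]
carrier coords -28.4 -0.4 99.2
```

Call:
{"op": "arm_command", "data": {"targets": [{"x": 0.002,"y": -0.006,"z": 0,"ax": 0,"ay": 0,"az": 0,"fingers": 0},{"x": 0.004,"y": -0.0115,"z": -0.003,"ax": 0,"ay": 0,"az": 0,"fingers": 0},{"x": 0.004,"y": -0.0115,"z": -0.007,"ax": 0,"ay": 0,"az": 0,"fingers": 0},{"x": 0.004,"y": -0.0115,"z": -0.01,"ax": 0,"ay": 0,"az": 0,"fingers": 0},{"x": 0.004,"y": -0.0115,"z": -0.01,"ax": 0,"ay": 0,"az": 0,"fingers": 0}]}}

```text
time_s: 15.55
tool_pos: [469.0, 94.7, 95.2]
tool_rot: [0.699, 0.118, -0.114, -0.696]
force: [0.3, -0.4, -0.1]
finger_gap: 0.1
```

Call:
{"op": "arm_command", "data": {"targets": [{"x": 0,"y": 0,"z": -0.001,"ax": 0,"ay": 0,"az": 0,"fingers": 0},{"x": 0,"y": 0,"z": -0.002,"ax": 0,"ay": 0,"az": 0,"fingers": 0}]}}

```text
time_s: 15.8
tool_pos: [469.2, 94.6, 93.6]
tool_rot: [0.699, 0.118, -0.114, -0.697]
force: [-1.7, -1.9, 7.4]
finger_gap: -0.2
```

Call:
{"op": "arm_command", "data": {"targets": [{"x": 0,"y": 0,"z": -0.001,"ax": 0,"ay": 0,"az": 0,"fingers": 0}]}}

```text
time_s: 15.92
tool_pos: [469.2, 94.6, 93.0]
tool_rot: [0.699, 0.118, -0.114, -0.697]
force: [-2.0, -1.8, 8.1]
finger_gap: 0.2
```

Call:
{"op": "arm_command", "data": {"targets": [{"x": 0,"y": 0,"z": -0.001,"ax": 0,"ay": 0,"az": 0,"fingers": 0}]}}

```text
time_s: 16.05
tool_pos: [469.2, 94.6, 92.3]
tool_rot: [0.698, 0.118, -0.113, -0.697]
force: [-2.1, -0.7, 8.5]
finger_gap: 0.3
```

Call:
{"op": "arm_command", "data": {"targets": [{"x": 0,"y": 0,"z": -0.001,"ax": 0,"ay": 0,"az": 0,"fingers": 0}]}}

```text
time_s: 16.18
tool_pos: [469.2, 94.6, 91.7]
tool_rot: [0.698, 0.118, -0.113, -0.697]
force: [-2.3, -1.1, 8.1]
finger_gap: 0.2
```

Call:
{"op": "arm_command", "data": {"targets": [{"x": 0,"y": 0,"z": -0.001,"ax": 0,"ay": 0,"az": 0,"fingers": 0},{"x": 0,"y": 0,"z": -0.002,"ax": 0,"ay": 0,"az": 0,"fingers": 0}]}}

```text
time_s: 16.42
tool_pos: [469.2, 94.6, 90.1]
tool_rot: [0.698, 0.118, -0.113, -0.697]
force: [-1.7, -1.8, 8.0]
finger_gap: 0.1
```

Call:
{"op": "arm_command", "data": {"targets": [{"x": 0,"y": 0,"z": -0.001,"ax": 0,"ay": 0,"az": 0,"fingers": 0}]}}

```text
time_s: 16.55
tool_pos: [469.2, 94.5, 89.5]
tool_rot: [0.698, 0.118, -0.113, -0.697]
force: [-2.6, -1.0, 8.6]
finger_gap: 0.2
```

Call:
{"op": "arm_command", "data": {"targets": [{"x": 0,"y": 0,"z": -0.001,"ax": 0,"ay": 0,"az": 0,"fingers": 0}]}}

```text
time_s: 16.68
tool_pos: [469.2, 94.5, 88.9]
tool_rot: [0.698, 0.118, -0.113, -0.697]
force: [-1.3, -1.1, 8.7]
finger_gap: -0.3
```

Call:
{"op": "arm_command", "data": {"targets": [{"x": 0,"y": 0,"z": -0.001,"ax": 0,"ay": 0,"az": 0,"fingers": 0}]}}

```text
time_s: 16.8
tool_pos: [469.2, 94.5, 88.2]
tool_rot: [0.698, 0.118, -0.113, -0.697]
force: [-1.7, -1.3, 8.5]
finger_gap: -0.0
```

Call:
{"op": "arm_command", "data": {"targets": [{"x": 0,"y": 0,"z": -0.001,"ax": 0,"ay": 0,"az": 0,"fingers": 0},{"x": 0,"y": 0,"z": -0.0015,"ax": 0,"ay": 0,"az": 0,"fingers": 0}]}}

```text
time_s: 17.05
tool_pos: [469.2, 94.5, 87.1]
tool_rot: [0.698, 0.118, -0.113, -0.697]
force: [-2.6, -1.3, 8.1]
finger_gap: -0.2
```

Call:
{"op": "arm_command", "data": {"targets": [{"x": 0,"y": 0,"z": -0.001,"ax": 0,"ay": 0,"az": 0,"fingers": 0}]}}

```text
time_s: 17.18
tool_pos: [469.2, 94.6, 86.5]
tool_rot: [0.698, 0.118, -0.113, -0.697]
force: [-0.7, -1.3, 8.2]
finger_gap: 0.2
```

Call:
{"op": "arm_command", "data": {"targets": [{"x": 0,"y": 0,"z": -0.001,"ax": 0,"ay": 0,"az": 0,"fingers": 0}]}}

```text
time_s: 17.3
tool_pos: [469.2, 94.5, 85.9]
tool_rot: [0.698, 0.118, -0.113, -0.697]
force: [-1.2, -1.9, 9.9]
finger_gap: 0.1
```

Call:
{"op": "arm_command", "data": {"targets": [{"x": 0,"y": 0,"z": -0.001,"ax": 0,"ay": 0,"az": 0,"fingers": 0}]}}

```text
time_s: 17.42
tool_pos: [469.3, 94.3, 85.4]
tool_rot: [0.698, 0.118, -0.113, -0.697]
force: [-2.3, -2.2, 9.6]
finger_gap: -0.2
```

Call:
{"op": "arm_command", "data": {"targets": [{"x": 0,"y": 0,"z": -0.001,"ax": 0,"ay": 0,"az": 0,"fingers": 0}]}}

```text
time_s: 17.55
tool_pos: [469.4, 94.1, 84.9]
tool_rot: [0.698, 0.118, -0.113, -0.697]
force: [-3.1, -2.5, 10.8]
finger_gap: -0.3
```

Call:
{"op": "arm_command", "data": {"targets": [{"x": 0,"y": 0,"z": -0.001,"ax": 0,"ay": 0,"az": 0,"fingers": 0}]}}

```text
time_s: 17.68
tool_pos: [469.4, 94.0, 84.4]
tool_rot: [0.698, 0.118, -0.113, -0.698]
force: [-2.6, -1.8, 12.2]
finger_gap: -0.1
```

Call:
{"op": "arm_command", "data": {"targets": [{"x": 0,"y": 0,"z": -0.001,"ax": 0,"ay": 0,"az": 0,"fingers": 0}]}}

```text
time_s: 17.8
tool_pos: [469.5, 93.8, 84.1]
tool_rot: [-0.698, -0.119, 0.112, 0.698]
force: [-4.2, -2.2, 14.0]
finger_gap: 0.2
```

Call:
{"op": "arm_command", "data": {"targets": [{"x": 0,"y": 0,"z": -0.001,"ax": 0,"ay": 0,"az": 0,"fingers": 0}]}}

```text
time_s: 17.92
tool_pos: [469.5, 93.8, 83.6]
tool_rot: [-0.697, -0.119, 0.112, 0.698]
force: [-2.7, -2.2, 10.5]
finger_gap: 0.1
```

Call:
{"op": "arm_command", "data": {"targets": [{"x": 0,"y": 0,"z": -0.001,"ax": 0,"ay": 0,"az": 0,"fingers": 0}]}}

```text
time_s: 18.05
tool_pos: [469.6, 93.6, 83.1]
tool_rot: [-0.697, -0.119, 0.112, 0.698]
force: [-2.7, -3.2, 9.6]
finger_gap: 0.1
```

Past the peak; continuing gently.

Call:
{"op": "arm_command", "data": {"targets": [{"x": 0,"y": 0,"z": -0.001,"ax": 0,"ay": 0,"az": 0,"fingers": 0}]}}

```text
time_s: 18.18
tool_pos: [469.6, 93.4, 82.5]
tool_rot: [-0.697, -0.119, 0.112, 0.698]
force: [-2.4, -1.0, 6.8]
finger_gap: 0.1
```

Call:
{"op": "arm_command", "data": {"targets": [{"x": 0,"y": 0,"z": -0.001,"ax": 0,"ay": 0,"az": 0,"fingers": 0}]}}

```text
time_s: 18.3
tool_pos: [469.6, 93.2, 81.9]
tool_rot: [-0.697, -0.119, 0.112, 0.698]
force: [-1.2, -2.6, 5.1]
finger_gap: -0.0
```

Call:
{"op": "arm_command", "data": {"targets": [{"x": 0,"y": 0,"z": -0.001,"ax": 0,"ay": 0,"az": 0,"fingers": 0}]}}

```text
time_s: 18.42
tool_pos: [469.7, 93.1, 81.0]
tool_rot: [-0.697, -0.119, 0.112, 0.698]
force: [-0.2, -0.1, -0.1]
finger_gap: -0.5
```

Call:
{"op": "arm_command", "data": {"targets": [{"x": 0,"y": 0,"z": -0.001,"ax": 0,"ay": 0,"az": 0,"fingers": 0}]}}

```text
time_s: 18.55
tool_pos: [469.6, 93.3, 79.9]
tool_rot: [-0.697, -0.119, 0.112, 0.698]
force: [0.3, -0.5, -0.1]
finger_gap: 0.0
```

Call:
{"op": "arm_command", "data": {"targets": [{"x": 0,"y": 0,"z": -0.001,"ax": 0,"ay": 0,"az": 0,"fingers": 0}]}}

```text
time_s: 18.68
tool_pos: [469.6, 93.3, 78.8]
tool_rot: [-0.697, -0.119, 0.112, 0.698]
force: [-0.1, -2.2, 4.4]
finger_gap: -0.1
```

Call:
{"op": "arm_command", "data": {"targets": [{"x": 0,"y": 0,"z": -0.0005,"ax": 0,"ay": 0,"az": 0,"fingers": 0},{"x": 0,"y": 0,"z": -0.0005,"ax": 0,"ay": 0,"az": 0,"fingers": 0}]}}

```text
time_s: 18.92
tool_pos: [469.7, 93.2, 78.3]
tool_rot: [-0.697, -0.119, 0.112, 0.698]
force: [-0.8, -1.0, 2.4]
finger_gap: -0.3
```

Call:
{"op": "arm_command", "data": {"targets": [{"x": 0,"y": 0,"z": 0.005,"ax": 0,"ay": 0,"az": 0,"fingers": 0},{"x": 0,"y": 0,"z": 0.03,"ax": 0,"ay": 0,"az": 0,"fingers": 0},{"x": 0,"y": 0,"z": 0.08,"ax": 0,"ay": 0,"az": 0,"fingers": 0},{"x": 0,"y": 0,"z": 0.13,"ax": 0,"ay": 0,"az": 0,"fingers": 0},{"x": 0.03,"y": 0.01,"z": 0.16,"ax": 0,"ay": 0,"az": 0,"fingers": 0},{"x": 0.03,"y": 0.01,"z": 0.16,"ax": 0,"ay": 0,"az": 0,"fingers": 0}]}}

```text
time_s: 19.68
tool_pos: [502.3, 104.5, 240.8]
tool_rot: [-0.697, -0.121, 0.11, 0.698]
force: [-0.6, -0.1, -0.3]
finger_gap: 0.1
```

Run:
```python
from h import *
import h
for x in (pose()): print(x)
f=cam("wrist","w20")
# lid free edge/ribs: shut-lid prediction with underside at 2 mm
h.C[2]=2.
for th in(0.013,0.05,0.085): print(th,[np.round(proj(f,lid(th,l,28,y)),1) for l,y in((101.5,0),(117,75),(117,-75),(1,75))])
b,m=blobs(f,(55,25,30),(95,255,255),25,(150,20,420,330))
for st,c in b:print(st,c)
cv2.imwrite("pics/w20m.png",m)
```

```text
19.675
[502.3 104.5 240.8]
[[ 0.946  0.015 -0.323]
 [ 0.323  0.004  0.946]
 [ 0.015 -1.    -0.001]]
[-0.55 -0.09 -0.35]
0.1075883068086549
0.013 [array([318.5, 140.7]), array([299.6,  52.9]), array([303.7, 216.1]), array([434.4,  52. ])]
0.05 [array([319.7, 141.3]), array([300.7,  52.4]), array([304.7, 217.6]), array([435.6,  52. ])]
0.085 [array([321.1, 141.8]), array([302. ,  51.8]), array([305.8, 219.1]), array([436.7,  52. ])]
[292, 106, 11, 59, 428] [296.8 136. ]
[316, 125, 2, 33, 66] [316.5 141. ]
[321, 124, 2, 35, 68] [321.5 140.5]
[310, 127, 3, 29, 39] [310.8 139.2]
[327, 127, 2, 29, 47] [327.4 139.2]
[251, 276, 31, 12, 51] [266.6 278.9]
```

Call:
{"op": "arm_command", "data": {"targets": [{"x": -0.0325,"y": -0.011,"z": -0.03,"ax": 0,"ay": 0,"az": 0,"fingers": 0},{"x": -0.0325,"y": -0.011,"z": -0.08,"ax": 0,"ay": 0,"az": 0,"fingers": 0},{"x": -0.0325,"y": -0.011,"z": -0.13,"ax": 0,"ay": 0,"az": 0,"fingers": 0},{"x": -0.0325,"y": -0.011,"z": -0.15,"ax": 0,"ay": 0,"az": 0,"fingers": 0},{"x": -0.0325,"y": -0.011,"z": -0.154,"ax": 0,"ay": 0,"az": 0,"fingers": 0},{"x": -0.0325,"y": -0.011,"z": -0.157,"ax": 0,"ay": 0,"az": 0,"fingers": 0},{"x": -0.0325,"y": -0.011,"z": -0.159,"ax": 0,"ay": 0,"az": 0,"fingers": 0},{"x": -0.0325,"y": -0.011,"z": -0.159,"ax": 0,"ay": 0,"az": 0,"fingers": 0}]}}

```text
time_s: 20.72
tool_pos: [468.1, 92.8, 80.5]
tool_rot: [-0.697, -0.12, 0.111, 0.698]
force: [-0.1, -0.6, 0.1]
finger_gap: -0.0
```

Call:
{"op": "arm_command", "data": {"targets": [{"x": 0,"y": 0,"z": -0.001,"ax": 0,"ay": 0,"az": 0,"fingers": 0},{"x": 0,"y": 0,"z": -0.001,"ax": 0,"ay": 0,"az": 0,"fingers": 0}]}}

```text
time_s: 20.98
tool_pos: [468.2, 93.0, 79.7]
tool_rot: [-0.697, -0.12, 0.111, 0.698]
force: [-0.0, 0.5, -0.2]
finger_gap: -0.3
```

Call:
{"op": "arm_command", "data": {"targets": [{"x": 0,"y": 0,"z": 0.03,"ax": 0,"ay": 0,"az": 0,"fingers": 0},{"x": 0,"y": 0,"z": 0.08,"ax": 0,"ay": 0,"az": 0,"fingers": 0},{"x": 0,"y": 0,"z": 0.13,"ax": 0,"ay": 0,"az": 0,"fingers": 0},{"x": 0,"y": 0,"z": 0.15,"ax": 0,"ay": 0,"az": 0,"fingers": 0},{"x": 0,"y": 0,"z": 0.15,"ax": 0,"ay": 0,"az": 0,"fingers": 0}]}}

```text
time_s: 21.6
tool_pos: [469.1, 93.2, 231.2]
tool_rot: [-0.697, -0.121, 0.11, 0.698]
force: [-0.2, 0.2, -0.4]
finger_gap: 0.1
```

Run:
```python
from h import *
print(pose()[:2],pose()[3]);print(env.job_done())
```

```text
(21.6, array([469.1,  93.2, 231.2])) [-0.15  0.16 -0.44]
the job is handed in; nothing more can be done
None
```

I moved the boiled egg into the carrier's empty cup and pressed the lid until it latched. I handed the job in at 21.6 s of the 72 s allowed, and no verdict was reported.

- **Egg:** It touched down with about 7 N. With the lid still open, pictures showed both eggs upright. The measured egg position was about 1 mm from the cup's centre. I could not see the eggs again once the lid was shut.
- **Lid:** The feet squashed at about 8 N, the force peaked at 14 N, then dropped to 0 as the catch snapped over. After that the seal pushed back with 4.4 N.
- **Latch check:** I withdrew, then lowered the fingertip again to 79.7 mm over the ribs and felt no contact. By my estimate an unlatched lid would have touched above about 81 mm. The last camera measurement of the ribs could not tell latched from slightly open: 319.1 px, against 318.5 px for latched and 319.7 px for 0.05 rad. The conclusion that it latched rests on the force record and the probe.
- **Milk carton:** I never touched it, but I did not measure its position again at the end.

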